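# Find the high spot of a walking robot's eccentric with a plunger gauge

## Robot

A 7-joint arm with a two-finger parallel gripper is mounted at the origin on the work surface. World frame = base frame: x ahead of the robot, y to its left, z up, the work surface at z = 0. Lengths are in m, angles in rad, forces in N, time in s.
With the tool pointing down it reaches from about 0.375 to 0.925 m from the base axis. Payload 3.1 kg.
Tool frame: the origin (TCP) lies at the very end of the fingers, on their centre line; the grasp point (between the pads) lies 19 mm behind it; z points along the fingers, y is the direction in which the jaws open and shut (so a half turn about z gives the same grasp; the last joint's range is limited). The gripper opens to 85 mm and grips with 20 to 120 N. Pads are 22 mm wide; open, the fingers measure 114 mm over their backs; the gripper's body (76 mm by 85 mm) begins 54 mm behind the grasp point. The pads swing forward as they close: fully open they stand 13 mm farther back than shut.
Start: joints at [1.119, 0.383, 0.044, 1.598, -0.018, 1.161, -0.05], TCP at [0.225, -0.61, 0.231] pointing down, gripper open.
Joint ranges: [-2.61, 2.61], [-0.41, 2.15], [-1.48, 1.57], [0, 2.5], [-1.57, 4.71], [0.05, 1.97], [-2.85, 2.85]. Speed limits (rad/s): [2.79, 2.79, 3.14, 3.14, 3.14, 3.14, 3.14].

## Interface

Orientations are given as [roll, pitch, yaw] about the fixed x, y, z axes, in that order (R = Rz(yaw) Ry(pitch) Rx(roll)).
In Python, from rig import robot, vision gives the robot as it stands.
- The arm moves only by the shell command python3 -m crank 'ROWS' [OPENING]. ROWS is JSON, one flat list of numbers, 4 for each row, row after row: the shift along the tool's x, y, z in m, then the turn about the tool's z in rad. A call has exactly 8 rows; each row shifts and turns the commanded pose from where the row before left it, along the tool's axes as they then stand; what a row does not reach is not made up. A row lasts 1/8 s, in which the tool goes at most 62.5 mm and 10.7 degrees, less where a joint would pass 70% of its speed; a pose out of reach is approached as far as the arm can. A call with a gripper value outside its range is refused whole. OPENING is the opening, from 0 (shut) to 1 (fully open), set as the call begins (- or left out, the last holds). The fingers move at their own pace and stop on an object; the grip force is fixed at half the most. Time passes only in rows, so rows that do not move let the fingers close, or fill a call up. It gives the time, the measured TCP pose, the force and the opening at its end, in the units of the state.
- robot.get_obs(): the state, without advancing time (a new reading comes with each control period).
- vision.snapshot(name): name is "scene" or "top" or "wrist"; returns (picture, depth): 420x560x3 uint8, red, green, blue; 420x560 float32, m along the optical axis (not along the pixel's ray), 0 where there is no reading.
- vision.camera_model(name): a dict with "intrinsics" (3x3 intrinsics, pixels), "D" ([k1, k2, p1, p2, k3] as OpenCV has them; the pictures are not rectified), "T" (4x4, takes a point from camera to world coordinates); the wrist camera has in their place "mount" (4x4, takes a point from camera to tool coordinates, whose origin is the TCP and whose axes are the flange's). Camera axes: x right, y down, z forward; pixel columns grow to the right and rows downward; lengths in m; the calibration is good to about 2 mm. A picture is of the moment at which its call begins: read the wrist's pose just before it. camera_model takes no time and is no camera call.
- robot.finish_job(): hands the job in, once; it reports no verdict.
The state is a dict: "time_s": time; "joint_pos": joint angles; "joint_velocities": joint speeds; "effort": joint torques, N m; "position": TCP position; "orientation": TCP orientation; "ft_force": force on the tool from outside, world axes, zero at the start; "torque": the same for the moment, N m; "finger_gap": finger opening in m.
Only numpy, scipy, OpenCV 4.12 (cv2) and the standard library are available. Lean on these libraries where they do the work, as an engineer would, in place of code of your own. Each camera call takes 0.05 s, during which the arm holds its last target.

## Task

Find the high spot of the orange eccentric: by its red knob, slide the raised dial gauge along its rail until it is hard against the stop over the eccentric, then lower it all the way so that the sprung plunger bears on the eccentric. Turn the shaft by its four-spoke handwheel until the dial needle stands at its highest possible reading, and only then tighten the yellow clamp knob clockwise as far as it goes. Never touch the gauge itself, do not lower it before it is over the eccentric or drag it off again, and leave the multimeter, glue bottle, spare wheel and screwdriver where they are.

Things in the scene. Friction and masses are not known exactly. Their poses are not given: they have to be found in the camera images.
- fixture: runout fixture fixed to the bench: aluminium plate 235 x 270 x 12 mm with two blue V-blocks that carry a 12 mm steel shaft. Origin on the bench under the middle of the eccentric; z up, +y along the shaft towards the handwheel, +x away from the robot towards the indicator stand. These are the fixture axes meant below. V-block tops reach 82 mm above the bench.
- spindle (a joint): turning angle of the shaft (rad), rigid with the handwheel and the orange eccentric; turns without end either way against light friction (0.06 N m) and stays where left. It grows as the top of the wheel moves to fixture +x. Where the eccentric's high spot lies against the spokes is not given: find it with the gauge.
- shaft_mid (a point): point on the shaft's axis in the middle of the orange eccentric, 70 mm above the bench. The eccentric is a disc 48 mm in diameter and 22 mm wide whose centre lies 8 mm off the shaft's axis, so its top is 86 to 102 mm above the bench as it turns.
- wheel_hub (a point): centre of the handwheel, on the shaft's axis, 100 mm from the eccentric along fixture +y. Four steel spokes, 8 mm thick, 90 degrees apart in the plane square to the shaft, each with a black ball 14 mm in diameter centred 45 mm from the axis. At spindle = 0 (or any multiple of 1.571) one spoke stands straight up. The upper balls can be pushed round from above.
- stand (a joint): travel of the indicator stand along its rail (m), towards fixture +y: 0 farthest from the stop, 0.090 hard against the stop with the gauge above the middle of the eccentric. 2 N friction, stays where left. Starts at 0 to 0.035.
- quill (a joint): how far the gauge has been lowered (m): 0 fully raised, 0.040 down on its stop. It slides straight down; it stays at any height, about 5 N moves it. Starts at 0 to 0.008. At 0.040 the free plunger tip would be 82 mm above the bench, so the eccentric presses the plunger in by 4 to 20 mm.
- quill_grip (a point): point to grip on the red cylindrical knob (24 mm in diameter, 36 mm tall, upright) on top of the stand's quill; the point is on the knob's axis 15 mm below its top and 21 mm above the steel block under it. The gauge is carried on an arm that reaches 85 mm from here towards fixture -x. Moves with stand and quill; 170 mm above the bench with the quill down.
- gauge: the dial gauge, 48 mm in diameter, 22 mm thick, white dial facing up, plunger underneath; origin in its middle, 35 mm below the grip point's height. Not to be touched.
- plunger_tip (a point): lower tip of the gauge's plunger (brass ball 8 mm in diameter on a 5 mm rod), pressed upwards by the part against a light spring (1 to 2.5 N).
- needle (a joint): reading of the red needle on the dial (rad): 0 with the plunger free, pointing to fixture -x, and growing clockwise from above by 0.25 rad for each mm that the plunger is pushed in. With the gauge fully lowered over the eccentric it reads about 1 at the low spot and about 5 at the high spot.
- lock (a joint): angle of the yellow clamp knob on the right-hand V-block (rad): 0 loose, 1.4 tight at its stop; grows clockwise seen from above. It stays where left. Starts at 0 to 0.2.
- lock_grip (a point): point to grip on the clamp knob, on its vertical axis, 87 mm above the bench. The grip is an upright bar 14 mm thick, 42 mm long and 32 mm tall that lies along fixture x at lock = 0 (turning with the knob); its top is 7 mm above this point.
- meter: bystander: green multimeter 75 x 150 x 34 mm lying on the bench, origin under its middle; leave alone
- glue: bystander: white glue bottle 36 mm in diameter, 95 mm tall, origin under its middle; leave alone
- spare_wheel: bystander: yellow toy-car wheel 64 mm in diameter, 26 mm tall, lying flat, origin under its middle; leave alone
- driver: bystander: screwdriver 160 mm long, red handle, lying, origin under its middle; leave alone

How it is judged:
By the outcome, as a careful person would: the job done as asked, in the order asked, and still so for the second after the job is handed in, with the robot touching nothing.
It also fails if it takes over 72 s, if anything falls off the work surface, if the arm or the gripper's body presses on something with over 40 N, if the wrist force passes 120 N, or if a joint passes its speed limit or range.

## Working session

There is one attempt and no reset: what is moved stays moved. The work goes in short steps, Python scripts to look and compute and a shell command to move; the robot and the scene stay as the last step left them, time stands still between calls to the robot, and variables do not carry over. Pictures are saved under pics/ and viewed, and the job is handed in when it is done.

```bash
ls; mkdir -p pics; python3 - <<'E'
from rig import robot, vision
import cv2,numpy as np
print(robot.get_obs())
for n in ["scene","top"]:
    p,d=vision.snapshot(n); cv2.imwrite(f"pics/{n}0.png",p[:,:,::-1]); np.save(f"pics/{n}0.npy",d)
    print(vision.camera_model(n))
print(vision.camera_model("wrist"))
E
```

```text
pics
{'time_s': 0.0, 'joint_pos': array([ 1.11921944,  0.38386664,  0.0438211 ,  1.59959936, -0.01789267,
        1.16118455, -0.04989873]), 'joint_velocities': array([ 1.86657612e-05,  2.62218770e-04, -1.04389792e-03,  1.45098465e-04,
       -2.02314715e-04,  1.36809736e-04,  5.33230974e-04]), 'effort': array([ 5.53129976e-04, -4.33454776e+01,  1.02431707e+00, -2.49513531e+01,
        1.04676315e-02,  1.11381768e-02,  4.17839715e-06]), 'position': array([ 0.22485725, -0.6088527 ,  0.22985475]), 'orientation': array([-3.13893101e+00,  1.46485741e-04,  3.53872558e-01]), 'ft_force': array([ 1.25222412, -0.34414517, -0.16061087]), 'torque': array([ 0.01290246,  0.0251368 , -0.01911839]), 'finger_gap': 0.08541363746357404}
{'intrinsics': array([[416.6816764 ,   0.        , 281.36041394],
       [  0.        , 416.6816764 , 208.98129328],
       [  0.        ,   0.        ,   1.        ]]), 'D': array([-0.11559838,  0.        ,  0.        ,  0.        ,  0.        ]), 'T': array([[-0.27397337,  0.59567647, -0.75505506,  1.39264307],
       [ 0.96160583,  0.15668934, -0.22530574,  0.302458
[... 518 characters left out ...]
.02118757, -0.99973029,  1.17498831],
       [ 0.        ,  0.        ,  0.        ,  1.        ]])}
{'intrinsics': array([[354.71398455,   0.        , 268.29367409],
       [  0.        , 354.71398455, 213.72505129],
       [  0.        ,   0.        ,   1.        ]]), 'D': array([-0.08183236,  0.        ,  0.        ,  0.        ,  0.        ]), 'mount': array([[-1.04275264e-03, -9.55924450e-01, -2.93610897e-01,
         7.49319747e-02],
       [ 9.99999356e-01, -1.12807037e-03,  1.21242370e-04,
         1.11631127e-03],
       [-4.47112299e-04, -2.93610582e-01,  9.55925011e-01,
        -1.43441140e-01],
       [ 0.00000000e+00,  0.00000000e+00,  0.00000000e+00,
         1.00000000e+00]])}
```

View pics/scene0.png

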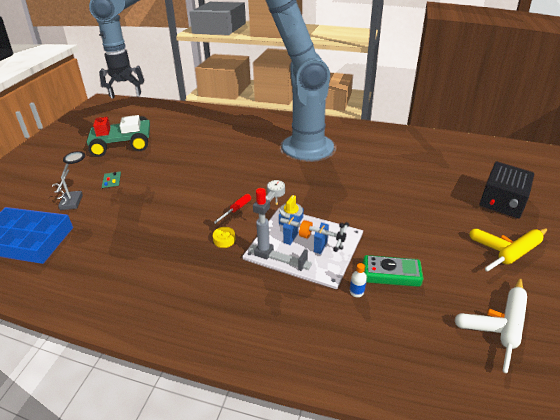

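View pics/top0.png

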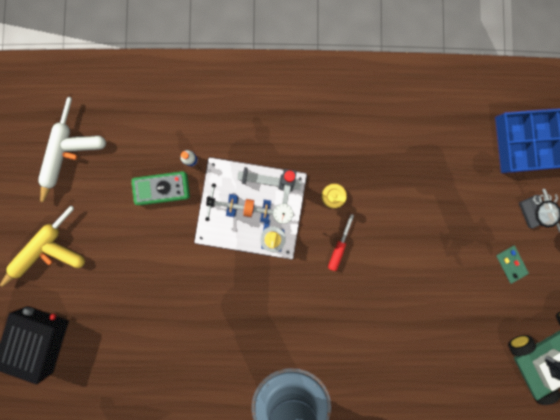

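```bash
python3 - <<'E'
import cv2
p=cv2.imread("pics/top0.png")[145:270,180:320]; cv2.imwrite("pics/top0c.png",cv2.resize(p,None,fx=5.6,fy=4.8*5.6/4.8*0.857,interpolation=cv2.INTER_CUBIC)[:600])
p=cv2.imread("pics/scene0.png")[170:300,205:375]; cv2.imwrite("pics/scene0c.png",cv2.resize(p,None,fx=4.6,fy=4.6,interpolation=cv2.INTER_CUBIC))
E
```

```text
(no output)
```

View pics/top0c.png

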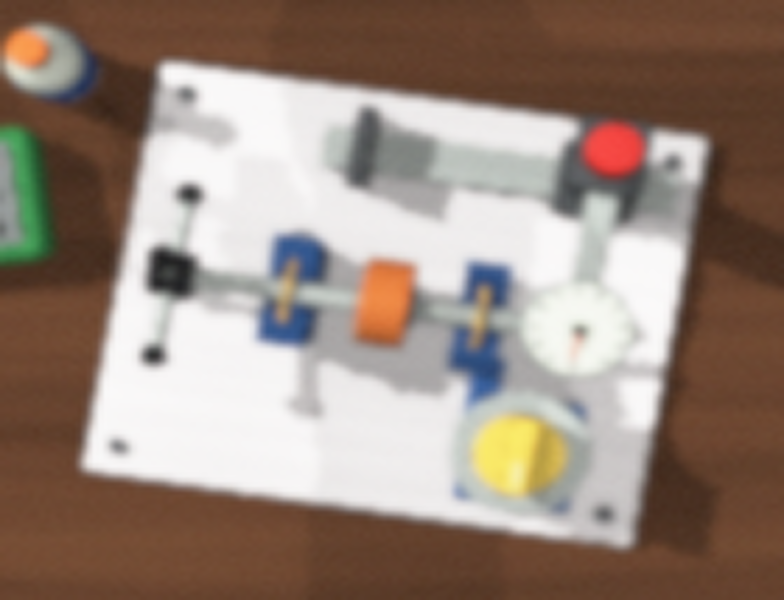

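View pics/scene0c.png

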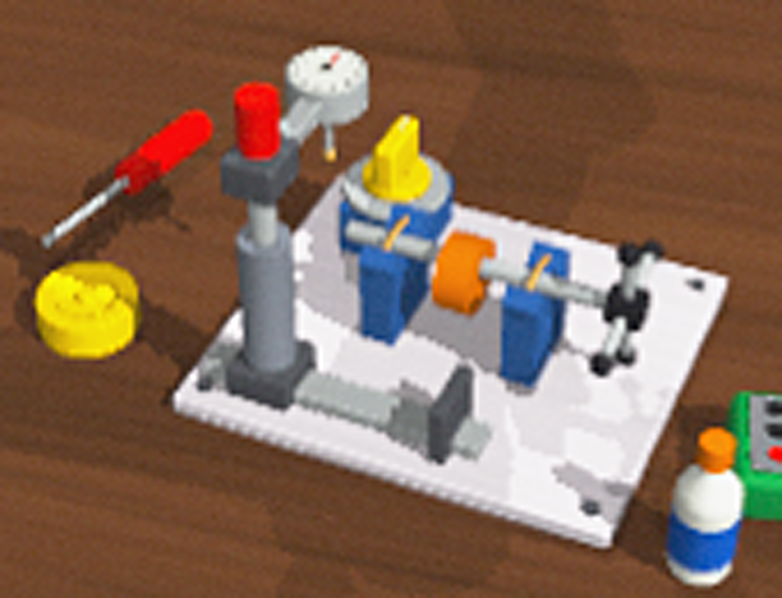

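```bash
cat > h.py <<'E'
import numpy as np, cv2
from rig import robot, vision
from scipy.spatial.transform import Rotation as R
def T(name,obs=None):
    m=vision.camera_model(name)
    if name!="wrist": return m["T"],m
    o=obs
    W=np.eye(4); W[:3,:3]=R.from_euler("xyz",o["orientation"]).as_matrix(); W[:3,3]=o["position"]
    return W@m["mount"],m
def ray(name,uv,z,obs=None):
    t,m=T(name,obs)
    uv=np.array(uv,float).reshape(-1,1,2)
    n=cv2.undistortPoints(uv,m["intrinsics"],m["D"])[:,0]
    d=np.c_[n,np.ones(len(n))]@t[:3,:3].T; c=t[:3,3]
    s=(np.broadcast_to(z,(len(n),))-c[2])/d[:,2]
    return c+d*s[:,None]
def proj(name,P,obs=None):
    t,m=T(name,obs); P=np.array(P,float).reshape(-1,3)
    q=(P-t[:3,3])@t[:3,:3]
    return cv2.projectPoints(q,np.zeros(3),np.zeros(3),m["intrinsics"],m["D"])[0][:,0]
E
python3 - <<'E'
from h import *
c=np.array([(160,62),(708,137),(635,547),(82,470)]);f=lambda c:np.c_[180+c[:,0]/5.6,145+c[:,1]/4.8]
P=ray("top",f(c),.012);print(P.round(4))
print(np.linalg.norm(P-np.roll(P,-1,0),axis=1))
for i,j in((1,0),(2,1),(2,3),(3,0)):
    d=P[j]-P[i];print(np.degrees(np.arctan2(d[1],d[0])))
pts={'kn':(613,148,None),'hub':(170,272,.07),'shaftR':(500,318,.076),'eccL':(358,300,.085),'eccR':(412,305,.085),'bars':(518,452,.094),'barN':(540,418,.094),'barS':(515,490,.094)}
for k,(x,y,z) in pts.items():
    if z: print(k,ray("top",f(np.array([[x,y]])),z)[0].round(4))
d=np.load("pics/top0.npy");ds=np.load("pics/scene0.npy")
for n,D in(("top",d),("scene",ds)):
    p=cv2.imread(f"pics/{n}0.png")
    hsv=cv2.cvtColor(p,cv2.COLOR_BGR2HSV).astype(int)
    t,m=T(n)
    for nm,(lo,hi) in dict(red=((0,5)),orange=((6,16)),yellow=((23,34))).items():
        h=hsv[...,0]; M=((h>=lo)&(h<=hi)|(nm=="red")&(h>176))&(hsv[...,1]>170)&(hsv[...,2]>120)
        roi=np.zeros_like(M); 
        if n=="top": roi[165:260,195:308]=1
        else: roi[180:290,240:365]=1
        M&=roi.astype(bool); v,u=np.nonzero(M&(D>0))
        if len(u)==0: continue
        nn=cv2.undistortPoints(np.c_[u,v].astype(float).reshape(-1,1,2),m["intrinsics"],m["D"])[:,0]
        X=(np.c_[nn,np.ones(len(nn))]*D[v,u][:,None])@t[:3,:3].T+t[:3,3]
        print(n,nm,len(u),np.c_[u,v].mean(0),X.min(0).round(3),X.max(0).round(3),np.median(X,0).round(4))
E
```

```text
[[ 6.865e-01  2.342e-01  1.200e-02]
 [ 6.464e-01 -3.420e-02  1.200e-02]
 [ 4.127e-01 -5.000e-04  1.200e-02]
 [ 4.537e-01  2.691e-01  1.200e-02]]
[0.27137627 0.23609179 0.27279734 0.23538875]
81.49394762653046
-8.191062934424934
81.34703187282844
-8.53580811281103
hub [0.5646 0.2194 0.07  ]
shaftR [0.5412 0.0663 0.076 ]
eccL [0.55   0.1312 0.085 ]
eccR [0.5476 0.1065 0.085 ]
bars [0.4703 0.0574 0.094 ]
barN [0.4884 0.0476 0.094 ]
barS [0.4503 0.0586 0.094 ]
top red 74 [289.18918919 175.7972973 ] [0.608 0.013 0.184] [0.634 0.032 0.226] [0.6188 0.0225 0.221 ]
top orange 94 [248.5        207.72340426] [0.531 0.111 0.076] [0.567 0.129 0.09 ] [0.5489 0.1196 0.0836]
scene red 250 [254.112 197.196] [ 0.374 -0.123 -0.   ] [0.635 0.033 0.225] [0.6221 0.0153 0.1955]
scene orange 223 [313.38116592 234.0896861 ] [ 0.312 -0.119 -0.003] [0.696 0.29  0.098] [0.5687 0.123  0.0766]
scene yellow 179 [290.91061453 205.36871508] [0.452 0.036 0.056] [0.518 0.076 0.099] [0.4826 0.0601 0.0738]
```

```bash
cat > plan.py <<'E'
from h import *
def rows(target,yaw,n,o=None,y0=None):
    o=o or robot.get_obs(); p=o["position"]; y=o["orientation"][2] if y0 is None else y0
    dy=yaw-y; 
    while dy>np.pi: dy-=2*np.pi
    while dy<-np.pi: dy+=2*np.pi
    D=(np.array(target)-p)/n; out=[]
    for i in range(n):
        r=R.from_euler("xyz",[np.pi,0,y]).as_matrix()
        out+= [*(r.T@D).round(4),round(-dy/n,3)]; y+=dy/n
    for i in range(0,len(out),32): print(",".join("%g"%v for v in out[i:i+32]))
O=np.array([.549,.1195]);YAW=-.1475
def F(x,y,z): return np.array([*(O+x*np.array([np.cos(YAW),np.sin(YAW)])+y*np.array([-np.sin(YAW),np.cos(YAW)])),z])
def toF(P):
    d=np.array(P[:2])-O; return np.array([d@[np.cos(YAW),np.sin(YAW)],d@[-np.sin(YAW),np.cos(YAW)],P[2]])
E
python3 -c "
from plan import *
rows([.62,.0225,.30],np.pi+YAW,16)"
```

```text
0.0368,-0.0285,-0.0044,-0.165,0.041,-0.022,-0.0044,-0.165,0.0441,-0.015,-0.0044,-0.165,0.0459,-0.0075,-0.0044,-0.165,0.0466,0.0001,-0.0044,-0.165,0.0459,0.0078,-0.0044,-0.165,0.044,0.0152,-0.0044,-0.165,0.0409,0.0222,-0.0044,-0.165
0.0367,0.0286,-0.0044,-0.165,0.0315,0.0343,-0.0044,-0.165,0.0255,0.039,-0.0044,-0.165,0.0187,0.0426,-0.0044,-0.165,0.0114,0.0451,-0.0044,-0.165,0.0039,0.0464,-0.0044,-0.165,-0.0038,0.0464,-0.0044,-0.165,-0.0114,0.0451,-0.0044,-0.165
```

```bash
python3 -m crank '[0.037,-0.0285,-0.009,-0.165,0.041,-0.022,-0.009,-0.165,0.044,-0.015,-0.009,-0.165,0.046,-0.0075,-0.009,-0.165,0.0465,0,-0.009,-0.165,0.046,0.008,-0.009,-0.165,0.044,0.015,-0.009,-0.165,0.041,0.022,-0.009,-0.165]' 1
python3 -m crank '[0.0365,0.0285,0,-0.165,0.0315,0.034,0,-0.165,0.0255,0.039,0,-0.165,0.0185,0.0425,0,-0.165,0.0115,0.045,0,-0.165,0.004,0.0465,0,-0.165,-0.004,0.0465,0,-0.165,-0.0115,0.045,0,-0.165]'
python3 - <<'E'
from plan import *
o=robot.get_obs();p,d=vision.snapshot("wrist");cv2.imwrite("pics/w1.png",p[:,:,::-1]);np.save("pics/w1.npy",d)
import pickle;pickle.dump(o,open("pics/w1.pkl","wb"))
print(o["joint_pos"],o["position"],o["orientation"])
E
```

```text
time_s: 1.1
position: [0.4229, -0.2923, 0.3031]
orientation: [-3.141, -0.0, 1.679]
ft_force: [0.8, 0.1, -0.2]
finger_gap: 0.0854
time_s: 2.1
position: [0.6204, 0.0222, 0.3026]
orientation: [-3.141, -0.001, 2.999]
ft_force: [1.1, -0.5, -0.1]
finger_gap: 0.0855
[ 0.43377472  0.3533833  -0.67849367  1.55924191  0.22678319  1.31027729
  1.15460802] [0.62042597 0.02219412 0.30264882] [-3.14118548e+00 -9.34605978e-04  2.99878133e+00]
```

View pics/w1.png

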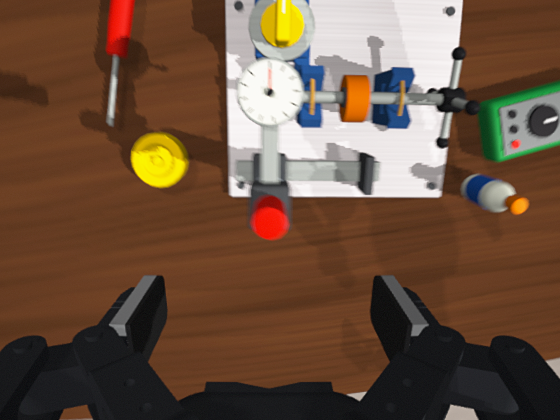

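```bash
python3 - <<'E'
from plan import *
import pickle
p=cv2.imread("pics/w1.png"); cv2.imwrite("pics/w1c.png",cv2.resize(p[0:245,220:480],None,fx=3,fy=2.4,interpolation=cv2.INTER_CUBIC))
o=pickle.load(open("pics/w1.pkl","rb"))
for k,(u,v,z) in dict(knob=(270,218,.221),ecc=(355.5,98,.088),hub=(450,100,.07),barmid=(283,20,.094),ballN=(459,55,.07),ballS=(443,143,.07),up=(473,107,.115)).items():
    P=ray("wrist",[u,v],z,o)[0];print(k,P.round(4),toF(P).round(4))
d=np.load("pics/w1.npy");t,m=T("wrist",o)
for u,v in[(270,218),(470,105),(355,98),(475,107),(452,100)]:
    n=cv2.undistortPoints(np.array([[[u,v]]],float),m["intrinsics"],m["D"])[0,0]
    X=t[:3,:3]@(np.r_[n,1]*d[v,u])+t[:3,3];print(X.round(4),toF(X).round(4))
E
```

```text
knob [0.6182 0.0225 0.221 ] [ 0.0827 -0.0858  0.221 ]
ecc [0.551  0.1166 0.088 ] [ 0.0024 -0.0026  0.088 ]
hub [0.5654 0.2197 0.07  ] [0.0015 0.1015 0.07  ]
barmid [0.473  0.0558 0.094 ] [-0.0658 -0.0742  0.094 ]
ballN [0.5218 0.2306 0.07  ] [-0.0432  0.1059  0.07  ]
ballS [0.6092 0.2112 0.07  ] [0.0461 0.0996 0.07  ]
up [0.572  0.2193 0.115 ] [0.0081 0.1021 0.115 ]
[0.6175 0.0226 0.2231] [ 0.082  -0.0858  0.2231]
[0.5696 0.2142 0.1189] [0.0065 0.0967 0.1189]
[0.5509 0.1165 0.0864] [ 0.0023 -0.0027  0.0864]
[0.5718 0.2178 0.121 ] [0.0081 0.1006 0.121 ]
[0.5649 0.2148 0.0841] [0.0018 0.0966 0.0841]
```

View pics/w1c.png

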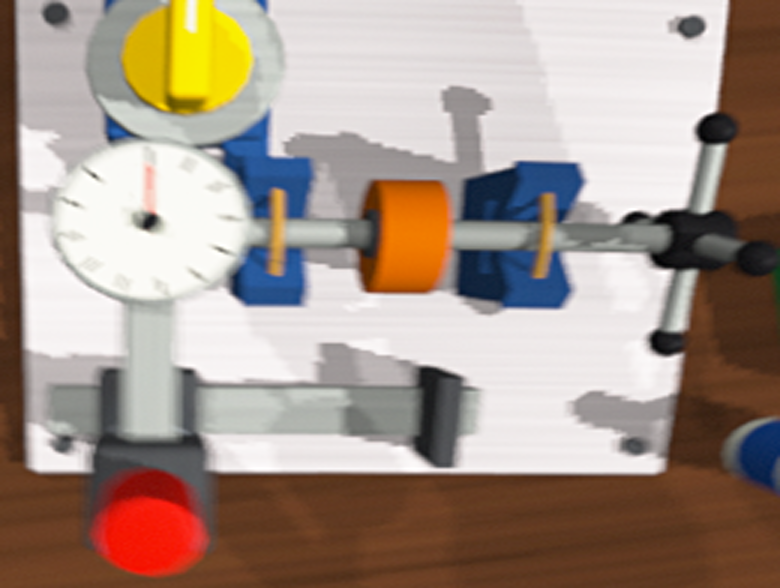

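```bash
python3 -m crank '[0.0005,0,0.025,0,0.0005,0,0.03,0,0.0005,0,0.03,0,0,0,0.018,0,0,0,0.007,0,0,0,0,0,0,0,0,0,0,0,0,0]'
python3 -m crank '[0,0,0,0,0,0,0,0,0,0,0,0,0,0,0,0,0,0,0,0,0,0,0,0,0,0,0,0,0,0,0,0]' 0
python3 - <<'E'
from plan import *
o=robot.get_obs();p,d=vision.snapshot("wrist");cv2.imwrite("pics/w2.png",p[:,:,::-1])
print(toF(o["position"]))
E
```

```text
time_s: 3.15
position: [0.6194, 0.0216, 0.1945]
orientation: [3.141, 0.002, 2.994]
ft_force: [-0.2, -0.1, 0.6]
finger_gap: 0.0853
time_s: 4.15
position: [0.6186, 0.0214, 0.1933]
orientation: [-3.141, -0.0, 2.994]
ft_force: [-0.6, -0.5, 0.6]
finger_gap: 0.0226
[ 0.08327943 -0.08681369  0.19333767]
```

View pics/w2.png

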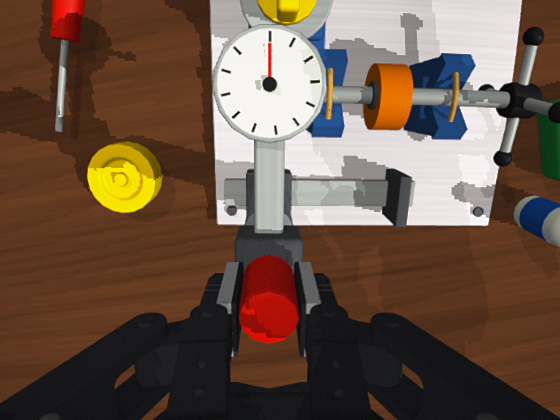

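```bash
python3 -m crank '[0,0.01,0,0,0,0.015,0,0,0,0.015,0,0,0,0.015,0,0,0,0.015,0,0,0,0.01,0,0,0,0.005,0,0,0,0,0,0]'
python3 - <<'E'
from plan import *
o=robot.get_obs();print(toF(o["position"]),o["ft_force"])
E
```

```text
time_s: 5.2
position: [0.6317, 0.1069, 0.1932]
orientation: [3.139, 0.001, 2.995]
ft_force: [3.4, 0.9, -2.7]
finger_gap: 0.0224
[ 0.08361712 -0.00028174  0.19322286] [ 3.41449145  0.86325886 -2.72760306]
```

```bash
python3 -m crank '[0,0.002,0,0,0,0.002,0,0,0,0.002,0,0,0,0.001,0,0,0,0,0,0,0,0,0,0,0,0,0,0,0,0,0,0]'
python3 - <<'E'
from plan import *
o=robot.get_obs();print(toF(o["position"]),o["ft_force"])
p,d=vision.snapshot("wrist");cv2.imwrite("pics/w3.png",p[:,:,::-1])
E
```

```text
time_s: 6.2
position: [0.6318, 0.1075, 0.1932]
orientation: [-3.135, -0.001, 2.99]
ft_force: [-0.3, -7.3, 1.5]
finger_gap: 0.0222
[0.08367909 0.00033751 0.19322976] [-0.33653402 -7.25398129  1.53288427]
```

View pics/w3.png

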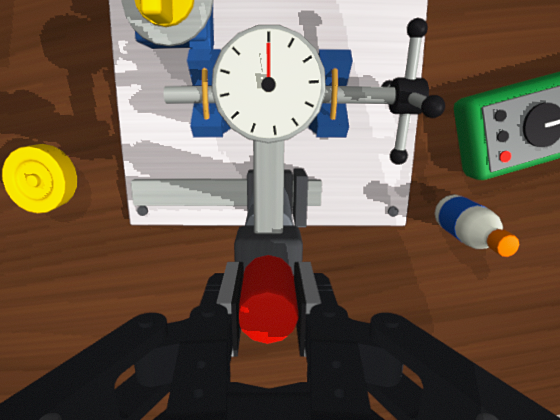

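```bash
python3 -m crank '[0,0,0.006,0,0,0,0.007,0,0,0,0.007,0,0,0,0.007,0,0,0,0.007,0,0,0,0.007,0,0,0,0.005,0,0,0,0,0]'
python3 - <<'E'
from plan import *
o=robot.get_obs();print(toF(o["position"]),o["ft_force"])
p,d=vision.snapshot("wrist");cv2.imwrite("pics/w4.png",p[:,:,::-1])
E
```

```text
time_s: 7.25
position: [0.6323, 0.1076, 0.1563]
orientation: [-3.131, -0.0, 2.989]
ft_force: [-15.5, -12.4, 34.9]
finger_gap: 0.0225
[0.08409426 0.00051201 0.15627955] [-15.5015338  -12.43853307  34.93884064]
```

View pics/w4.png

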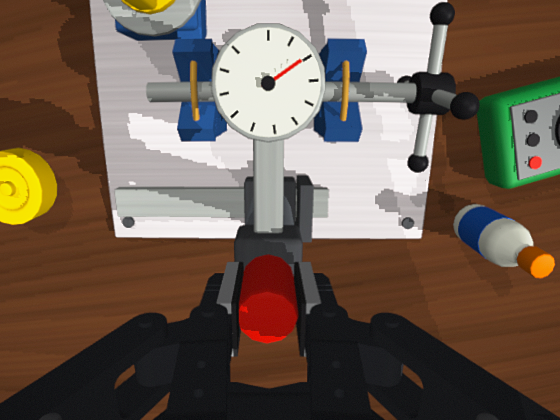

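```bash
python3 -m crank '[0,-0.002,-0.0025,0,0,-0.002,-0.0025,0,0,0,0,0,0,0,0,0,0,0,0,0,0,0,0,0,0,0,0,0,0,0,0,0]'
python3 -m crank '[0,0,0,0,0,0,0,0,0,0,0,0,0,0,0,0,0,0,0,0,0,0,0,0,0,0,0,0,0,0,0,0]' 1
python3 - <<'E'
from plan import *
o=robot.get_obs();print(toF(o["position"]),o["ft_force"])
p,d=vision.snapshot("wrist");cv2.imwrite("pics/w5.png",p[:,:,::-1])
E
```

```text
time_s: 8.3
position: [0.632, 0.1074, 0.1565]
orientation: [-3.139, 0.001, 2.992]
ft_force: [-4.8, -5.0, 14.8]
finger_gap: 0.0218
time_s: 9.3
position: [0.6316, 0.1085, 0.1523]
orientation: [3.142, -0.0, 2.994]
ft_force: [0.3, -0.2, 0.3]
finger_gap: 0.0853
[0.08331538 0.00125139 0.15229278] [ 0.28290336 -0.1565534   0.26130304]
```

View pics/w5.png

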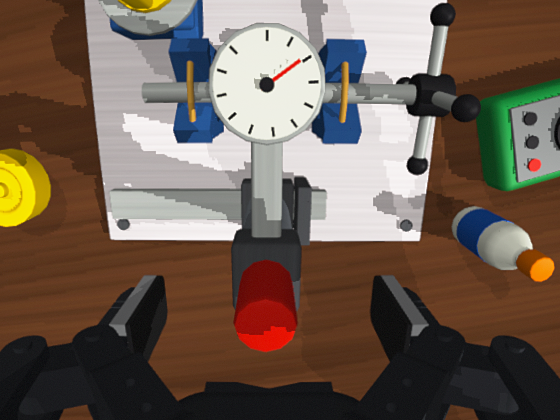

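```bash
python3 -m crank '[0,0,-0.03,0,0,0,-0.04,0,0.01,0.015,-0.01,0,0.022,0.028,0,0,0.022,0.028,0,0,0.0165,0.022,0,0,0.005,0.006,0,0,0,0,0,0]'
python3 - <<'E'
from plan import *
o=robot.get_obs();print(toF(o["position"]),o["ft_force"],o["orientation"])
p,d=vision.snapshot("wrist");cv2.imwrite("pics/w6.png",p[:,:,::-1])
import pickle;pickle.dump(o,open("pics/w6.pkl","wb"));np.save("pics/w6.npy",d)
E
```

```text
time_s: 10.35
position: [0.571, 0.2178, 0.2319]
orientation: [-3.141, -0.0, 2.995]
ft_force: [1.2, -1.2, 0.1]
finger_gap: 0.0853
[0.00732063 0.10042148 0.23186563] [ 1.17175736 -1.19111258  0.0578817 ] [-3.14084167e+00 -3.78186115e-04  2.99520013e+00]
```

View pics/w6.png

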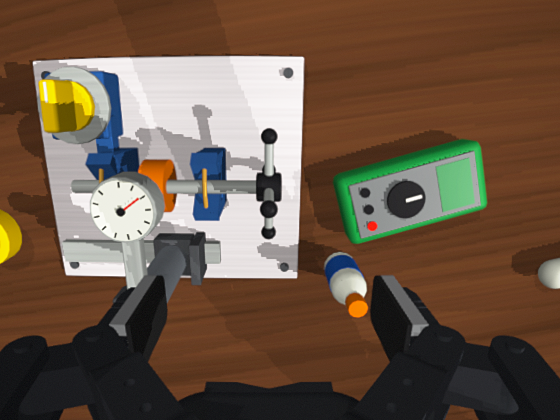

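```bash
python3 - <<'E'
from plan import *
import pickle
o=pickle.load(open("pics/w6.pkl","rb"))
for k,(u,v,z) in dict(cap=(357,308,.095),hub=(268.5,187,.08),ballN=(269.5,136,.07),ballS=(268.5,233,.07),up=(269,209,.115),bar1=(68,105,.094)).items():
    P=ray("wrist",[u,v],z,o)[0];print(k,P.round(4),toF(P).round(4))
print(toF(ray("top",[[180+28/5.6,145+47/4.8]],.095)[0]))
E
```

```text
cap [0.683  0.2815 0.095 ] [0.1088 0.1799 0.095 ]
hub [0.5634 0.2178 0.08  ] [-0.0002  0.0993  0.08  ]
ballN [0.522  0.2247 0.07  ] [-0.0421  0.1001  0.07  ]
ballS [0.6083 0.2111 0.07  ] [0.0452 0.0993 0.07  ]
up [0.5727 0.2168 0.115 ] [0.0091 0.0997 0.115 ]
bar1 [0.4714 0.0723 0.094 ] [-0.0698 -0.0581  0.094 ]
[0.1081632  0.18064716 0.095     ]
```

```bash
python3 -m crank '[0,0,0.01,0,-0.001,0,0.025,0,0,0,0.035,0,0,0,0.035,0,0,0,0.023,0,0,0,0.008,0,0,0,0,0,0,0,0,0]' 0.5
python3 -m crank '[0,0,0,0,0,0,0,0,0,0,0,0,0,0,0,0,0,0,0,0,0,0,0,0,0,0,0,0,0,0,0,0]' 0
python3 - <<'E'
from plan import *
o=robot.get_obs();print(toF(o["position"]),o["ft_force"],o["orientation"])
p,d=vision.snapshot("wrist");cv2.imwrite("pics/w7.png",p[:,:,::-1])
E
```

```text
time_s: 11.4
position: [0.5736, 0.2181, 0.0978]
orientation: [3.14, 0.002, 2.994]
ft_force: [0.5, 0.0, 1.2]
finger_gap: 0.0425
time_s: 12.4
position: [0.5732, 0.2177, 0.0974]
orientation: [3.141, 0.002, 2.994]
ft_force: [-1.2, -0.7, 5.6]
finger_gap: 0.0101
[0.00955957 0.10065927 0.09736834] [-1.16504497 -0.67245524  5.61630993] [3.14109746e+00 1.60936118e-03 2.99379442e+00]
```

View pics/w7.png

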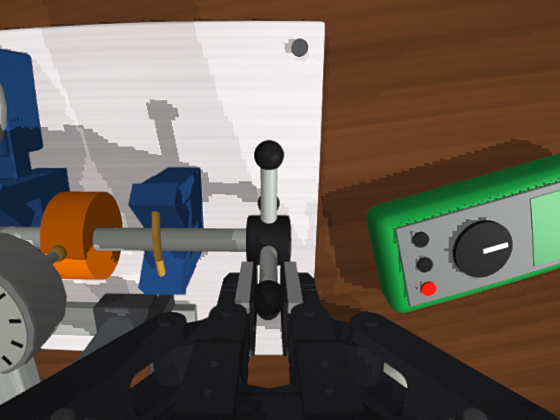

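```bash
python3 -m crank '[0.0082,0,-0.0007,0,0.0082,0,0.0008,0,0.0079,0,0.0023,0,0.0073,0,0.0037,0,0.0066,0,0.005,0,0.0055,0,0.0061,0,0.0044,0,0.007,0,0.003,0,0.0077,0]'
python3 - <<'E'
from plan import *
o=robot.get_obs();print(toF(o["position"]),o["ft_force"],o["orientation"])
p,d=vision.snapshot("wrist");cv2.imwrite("pics/w8.png",p[:,:,::-1])
E
```

```text
time_s: 13.45
position: [0.5205, 0.2246, 0.063]
orientation: [-3.141, -0.002, 2.994]
ft_force: [-0.0, -0.4, 3.3]
finger_gap: -0.0
[-0.04359801  0.09975387  0.06295091] [-0.00968926 -0.42009769  3.2727775 ] [-3.14065624e+00 -1.91134834e-03  2.99423469e+00]
```

View pics/w8.png

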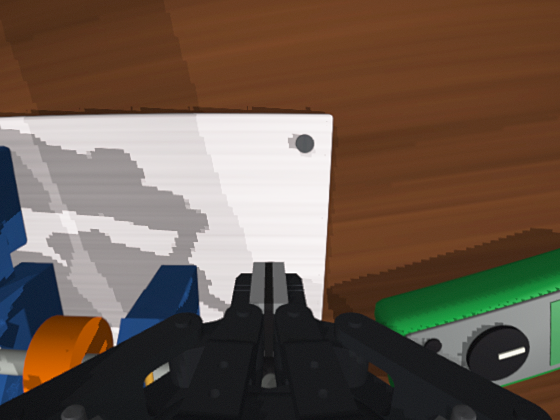

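```bash
python3 -m crank '[0,0,-0.02,0,0,0,-0.04,0,0,0,-0.05,0,0,0,-0.04,0,0,0,-0.02,0,0,0,0,0,0,0,0,0,0,0,0,0]'
python3 - <<'E'
from plan import *
o=robot.get_obs();print(toF(o["position"]),o["ft_force"],o["orientation"])
p,d=vision.snapshot("wrist");cv2.imwrite("pics/w9.png",p[:,:,::-1])
import pickle;pickle.dump(o,open("pics/w9.pkl","wb"));np.save("pics/w9.npy",d)
E
```

```text
time_s: 14.5
position: [0.5208, 0.2242, 0.2322]
orientation: [-3.14, -0.004, 2.994]
ft_force: [0.9, 0.0, -0.5]
finger_gap: 0.0004
[-0.04332429  0.09936936  0.23222783] [ 0.86042573  0.01135994 -0.45040988] [-3.13983647 -0.00358468  2.99383628]
```

View pics/w9.png

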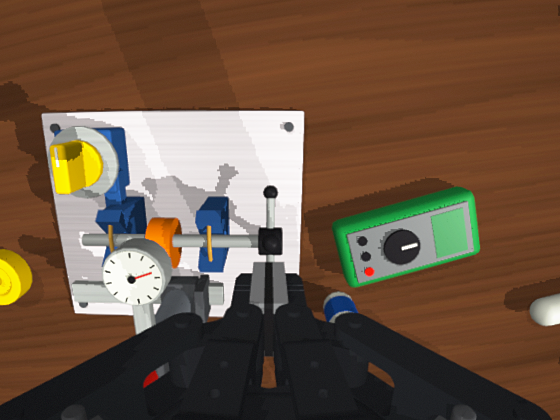

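```bash
python3 - <<'E'
from plan import *
import pickle
o=pickle.load(open("pics/w9.pkl","rb"));d=np.load("pics/w9.npy");t,m=T("wrist",o)
for u,v in[(270,192),(270,190),(270,240),(270,210),(131,278)]:
    n=cv2.undistortPoints(np.array([[[u,v]]],float),m["intrinsics"],m["D"])[0,0]
    X=t[:3,:3]@(np.r_[n,1]*d[v,u])+t[:3,3];print(X.round(4),toF(X).round(4))
p=cv2.imread("pics/w9.png"); cv2.imwrite("pics/w9c.png",cv2.resize(p[170:320,40:310],None,fx=2.9,fy=2.9,interpolation=cv2.INTER_CUBIC))
o6=pickle.load(open("pics/w6.pkl","rb"));d=np.load("pics/w6.npy");t,m=T("wrist",o6)
for u,v in[(269,135),(269,209),(268,234)]:
    n=cv2.undistortPoints(np.array([[[u,v]]],float),m["intrinsics"],m["D"])[0,0]
    X=t[:3,:3]@(np.r_[n,1]*d[v,u])+t[:3,3];print('6',toF(X).round(4))
E
```

```text
[0.5213 0.2241 0.0628] [-0.0428  0.0994  0.0628]
[0.52   0.2243 0.0604] [-0.0441  0.0994  0.0604]
[0.546  0.2203 0.1186] [-0.0178  0.0993  0.1186]
[0.5374 0.2217 0.0652] [-0.0265  0.0994  0.0652]
[0.5483 0.1194 0.1502] [-0.0007 -0.0002  0.1502]
6 [-0.0441  0.0997  0.0841]
6 [0.0075 0.0997 0.1207]
6 [0.046  0.0989 0.0704]
```

View pics/w9c.png

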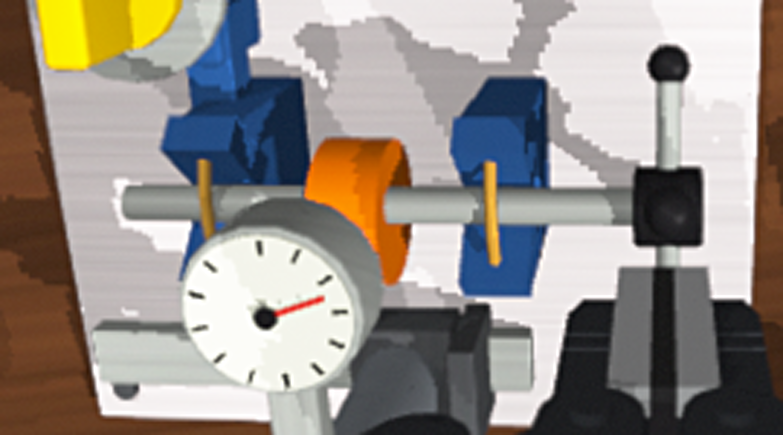

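```bash
python3 -m crank '[-0.02,0,0,0,-0.03,0,0,0,-0.0135,0,0.02,0,0,0,0.04,0,0,0,0.045,0,0,0,0.022,0,0,0,0.005,0,0,0,0,0]' 0
python3 - <<'E'
from plan import *
o=robot.get_obs();print(toF(o["position"]),o["ft_force"],o["orientation"])
E
python3 -m crank '[0.008,0,0,0,0.008,0,0,0,0.008,0,0.001,0,0.007,0,0.002,0,0.007,0,0.003,0,0.006,0,0.005,0,0.003,0,0.003,0,0,0,0,0]'
python3 - <<'E'
from plan import *
o=robot.get_obs();print(toF(o["position"]),o["ft_force"],o["orientation"])
p,d=vision.snapshot("wrist");cv2.imwrite("pics/w10.png",p[:,:,::-1])
E
```

```text
time_s: 15.55
position: [0.5854, 0.2162, 0.1033]
orientation: [3.141, 0.001, 2.994]
ft_force: [0.2, -0.3, 0.3]
finger_gap: 0.0002
[0.02181979 0.10099669 0.10327036] [ 0.16870379 -0.29172906  0.31315829] [3.14057740e+00 1.16308535e-03 2.99402792e+00]
time_s: 16.55
position: [0.5394, 0.2218, 0.0886]
orientation: [-3.141, 0.002, 2.993]
ft_force: [4.9, -1.1, -0.3]
finger_gap: -0.0
[-0.02457096  0.09978442  0.0886099 ] [ 4.92984738 -1.13333948 -0.28042182] [-3.14149369e+00  2.20776456e-03  2.99305250e+00]
```

View pics/w10.png

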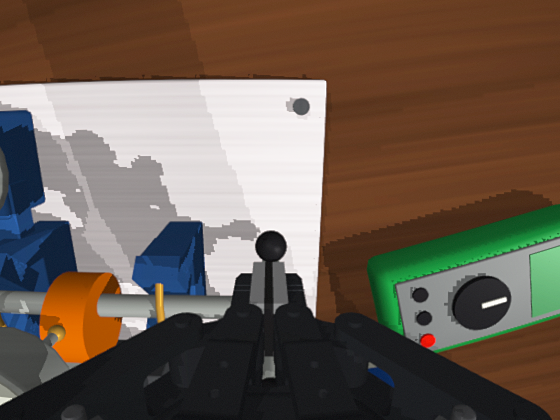

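```bash
python3 -m crank '[-0.003,0,-0.02,0,0,0,-0.04,0,0,0,-0.05,0,-0.02,0,-0.035,0,-0.03,0,0,0,-0.006,0,0,0,0,0,0,0,0,0,0,0]'
python3 - <<'E'
from plan import *
o=robot.get_obs();print(toF(o["position"]),o["ft_force"],o["orientation"])
p,d=vision.snapshot("wrist");cv2.imwrite("pics/w11.png",p[:,:,::-1])
p=cv2.imread("pics/w11.png"); cv2.imwrite("pics/w11c.png",cv2.resize(p[100:260,50:310],None,fx=3,fy=3,interpolation=cv2.INTER_CUBIC))
import pickle;pickle.dump(o,open("pics/w11.pkl","wb"));np.save("pics/w11.npy",d)
E
```

```text
time_s: 17.6
position: [0.5945, 0.2146, 0.2327]
orientation: [-3.141, -0.003, 2.996]
ft_force: [-0.2, -0.1, -1.0]
finger_gap: 0.0002
[0.03105986 0.10079584 0.23269677] [-0.21724659 -0.09541521 -0.99868769] [-3.14091849e+00 -2.76702058e-03  2.99581574e+00]
```

View pics/w11c.png

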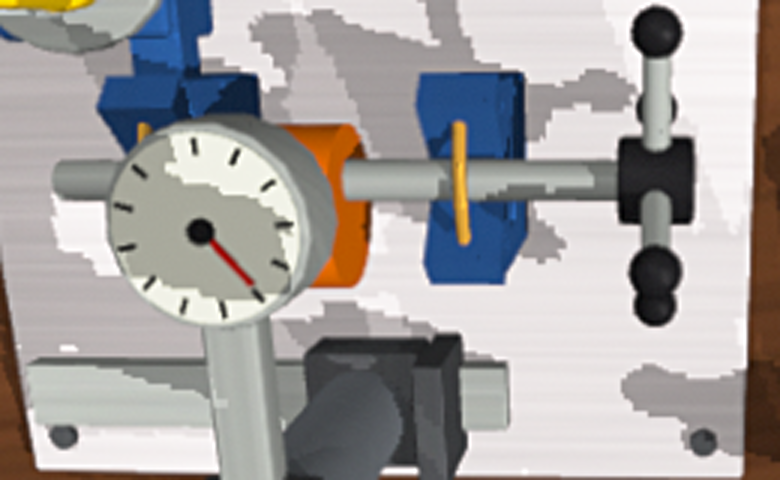

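```bash
cat > meas.py <<'E'
from plan import *
import pickle
from scipy.optimize import least_squares
def wheel(o,px,th0,nm="wrist"):
    # px: dict k->uv, ball k at angle th+k*90
    ks=list(px); U=np.array([px[k] for k in ks],float)
    def f(q):
        P=[F(q[1]+.045*np.sin(q[0]+k*np.pi/2),.1+q[2],.07+.045*np.cos(q[0]+k*np.pi/2)) for k in ks]
        return np.r_[(proj(nm,P,o)-U).ravel(),q[1:]*200]
    r=least_squares(f,[th0,0,0]); return r.x, np.abs(r.fun).max()
def needle(o,c,t,z=.149,nm="wrist"):
    P=ray(nm,[c,t],z,o); d=toF(P[1])-toF(P[0])
    a=np.arctan2(d[1],-d[0]) # 0 at -x ; clockwise from above: -x -> +y
    return a%(2*np.pi), toF(P[0]), np.hypot(*d[:2])
E
python3 - <<'E'
from meas import *
o=pickle.load(open("pics/w11.pkl","rb"))
print(needle(o,(117,177),(134,195.3)))
print(wheel(o,{0:(269,110.7),1:(268.3,190),2:(268.3,201.7),3:(269,136)},-1.1))
print(wheel(o,{0:(269,110.7),1:(268.3,190),2:(268.3,201.7)},-1.1))
o=pickle.load(open("pics/w6.pkl","rb"))
print(needle(o,(120.5,211.5),(138,198)))
print(wheel(o,{0:(269,209),1:(268.5,233),3:(269.5,136)},.1))
o=pickle.load(open("pics/w9.pkl","rb"))
c=lambda x,y:(40+x/2.9,170+y/2.9)
print(needle(o,c(265,317),c(323,298)))
print(wheel(o,{0:c(668,206),3:c(668,62)},-.3))
E
```

```text
(np.float64(2.45546153569896), array([ 0.00106896, -0.00029461,  0.149     ]), np.float64(0.016115188430066988))
(array([-1.18281229e+00,  1.75530771e-03, -2.06464202e-04]), np.float64(0.35106154122921374))
(array([-1.18658549e+00,  1.85176968e-03, -2.81319820e-04]), np.float64(0.40388240073343695))
(np.float64(0.9505445786770903), array([ 0.00097576, -0.00072806,  0.149     ]), np.float64(0.016154064462674717))
(array([ 0.14441623,  0.002483  , -0.00024836]), np.float64(0.748555466989842))
(np.float64(1.2321935696032513), array([ 0.00102536, -0.00062681,  0.149     ]), np.float64(0.016218308007051638))
(array([-3.47963581e-01,  8.53697959e-04, -3.22685376e-04]), np.float64(0.17073959181182757))
```

```bash
python3 -m crank '[-0.011,0,0.01,0,0,0,0.03,0,0,0,0.04,0,0,0,0.035,0,0,0,0.014,0,0,0,0.003,0,0,0,0,0,0,0,0,0]'
python3 -m crank '[0.011,0,0,0,0.011,0,0,0,0.011,0,0,0,0.01,0,0.001,0,0.008,0,0.002,0,0.007,0,0.003,0,0.006,0,0.005,0,0.003,0,0.003,0]'
python3 -m crank '[-0.003,0,-0.02,0,0,0,-0.04,0,0,0,-0.05,0,-0.02,0,-0.035,0,-0.03,0,0,0,-0.006,0,0,0,0,0,0,0,0,0,0,0]'
python3 - <<'E'
from plan import *
o=robot.get_obs();print(toF(o["position"]),o["ft_force"],o["orientation"])
p,d=vision.snapshot("wrist");cv2.imwrite("pics/w12.png",p[:,:,::-1])
p=cv2.imread("pics/w12.png"); cv2.imwrite("pics/w12c.png",cv2.resize(p[100:260,50:310],None,fx=3,fy=3,interpolation=cv2.INTER_CUBIC))
import pickle;pickle.dump(o,open("pics/w12.pkl","wb"));np.save("pics/w12.npy",d)
E
```

```text
time_s: 18.65
position: [0.6087, 0.2129, 0.1032]
orientation: [3.14, 0.003, 2.994]
ft_force: [0.5, 0.5, 0.4]
finger_gap: -0.0003
time_s: 19.65
position: [0.5401, 0.2218, 0.0867]
orientation: [-3.141, -0.002, 2.994]
ft_force: [3.5, -0.7, 1.1]
finger_gap: 0.0
time_s: 20.65
position: [0.5975, 0.2141, 0.2316]
orientation: [-3.141, -0.003, 2.996]
ft_force: [-0.1, 0.2, -0.2]
finger_gap: -0.0
[0.03411127 0.10072591 0.23164309] [-0.06361005  0.18718578 -0.21667266] [-3.14090491e+00 -2.89358834e-03  2.99571322e+00]
```

View pics/w12c.png

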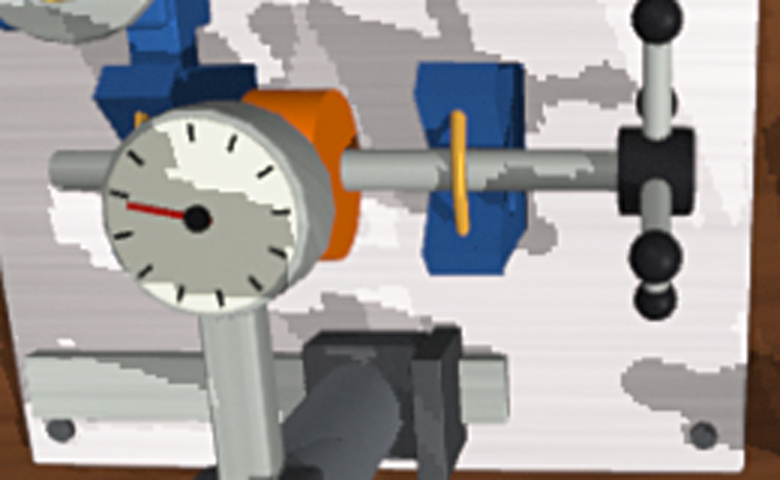

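```bash
cat >> meas.py <<'E'
def model(th,phi):
    s=th-phi  # phi: spindle angle of high spot
    return .25*(70+8*np.cos(s)+np.sqrt(784-64*np.sin(s)**2)-4-82)
def fit(data):
    d=np.array(data)
    r=least_squares(lambda q:model(d[:,0],q[0])+q[1]-d[:,1],[-2.9,0]);return r.x,r.fun
E
python3 - <<'E'
from meas import *
o=pickle.load(open("pics/w12.pkl","rb"))
c=lambda x,y:(50+x/3,100+y/3)
n=needle(o,c(197,219),c(128,206));print(n)
w=wheel(o,{1:c(657,19),2:c(655,257),3:c(655,301),4:c(656,104)},-2.7);print(w)
w=wheel(o,{1:c(657,19),2:c(655,257),3:c(655,301)},-2.7);print(w)
print(fit([(.144,.95),(-.348,1.232),(-1.184,2.455),(w[0][0],n[0])]))
print(fit([(-.348,1.232),(-1.184,2.455)]))
E
```

```text
(np.float64(4.906840588774811), array([ 0.00123157, -0.00049068,  0.149     ]), np.float64(0.015588269341061688))
(array([-2.78433542e+00,  2.18794081e-03, -3.25115831e-04]), np.float64(0.437588161777327))
(array([-2.78823061e+00,  2.28717476e-03, -3.34776836e-04]), np.float64(0.4574349522636865))
(array([-2.84255929, -0.07609273]), array([-0.00892121, -0.00845268,  0.00410062,  0.01327326]))
(array([-2.85489449, -0.0563184 ]), array([ 3.77475828e-15, -4.44089210e-15]))
```

```bash
python3 -m crank '[-0.011,0,0.01,0,0,0,0.03,0,0,0,0.04,0,0,0,0.035,0,0,0,0.013,0,0,0,0.003,0,0,0,0,0,0,0,0,0]'
python3 - <<'E'
from plan import *
o=robot.get_obs();print(toF(o["position"]),o["ft_force"])
p,d=vision.snapshot("wrist");cv2.imwrite("pics/w13.png",p[:,:,::-1])
E
```

```text
time_s: 21.7
position: [0.6117, 0.2124, 0.1032]
orientation: [3.14, 0.003, 2.994]
ft_force: [-0.1, -0.0, -0.3]
finger_gap: 0.0001
[0.04832583 0.10108711 0.10317714] [-0.11357328 -0.01674728 -0.30888022]
```

View pics/w13.png

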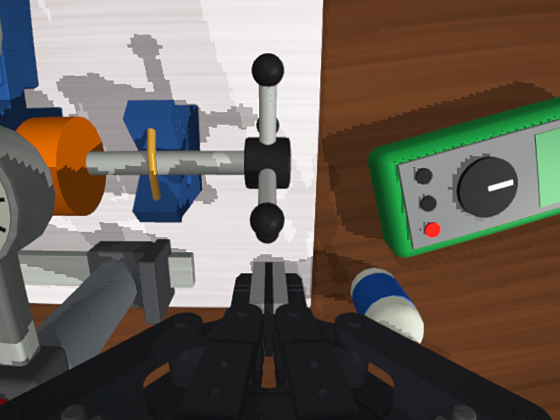

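```bash
python3 -m crank '[0.005,0,0,0,0.004,0,0,0,0.003,0,0,0,0.002,0,0,0,0.001,0,0,0,0,0,0,0,0,0,0,0,0,0,0,0]'
python3 - <<'E'
from meas import *
o=robot.get_obs();print(toF(o["position"]),o["ft_force"])
p,d=vision.snapshot("wrist");cv2.imwrite("pics/w14.png",p[:,:,::-1])
p=cv2.imread("pics/w14.png"); cv2.imwrite("pics/w14c.png",cv2.resize(p[40:300,150:410],None,fx=2.3,fy=2.3,interpolation=cv2.INTER_CUBIC))
pickle.dump(o,open("pics/w14.pkl","wb"))
E
```

```text
time_s: 22.75
position: [0.5966, 0.2139, 0.102]
orientation: [3.141, 0.002, 2.993]
ft_force: [4.0, -0.7, 2.5]
finger_gap: 0.0003
[0.03325446 0.10037529 0.10199479] [ 3.96373127 -0.70302669  2.54708335]
```

View pics/w14c.png

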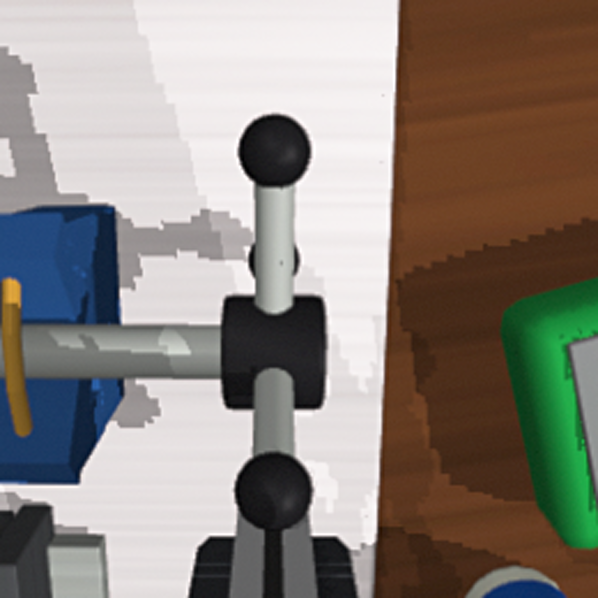

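```bash
python3 - <<'E'
from meas import *
o=pickle.load(open("pics/w14.pkl","rb"))
c=lambda x,y:(150+x/2.3,40+y/2.3)
print(wheel(o,{1:c(274.5,151),2:c(274,491)},-2.8))
print(wheel(o,{1:c(274.5,151),2:c(274,491),4:c(274,260)},-2.8))
E
```

```text
(array([-2.78761023e+00,  1.24184676e-03, -2.38516321e-04]), np.float64(0.26207317256171336))
(array([-2.80797258e+00,  1.78480774e-03, -2.15387555e-04]), np.float64(0.5110169064739836))
```

```bash
python3 -m crank '[0.001,0,0,0,0.001,0,0,0,0.0005,0,0,0,0,0,0,0,0,0,0,0,0,0,0,0,0,0,0,0,0,0,0,0]'
python3 - <<'E'
from meas import *
o=robot.get_obs();print(toF(o["position"]),o["ft_force"])
E
python3 -m crank '[-0.01,0,0,0,-0.005,0,-0.02,0,0,0,-0.04,0,0.005,0,-0.05,0,0.01,0,-0.02,0,0,0,0,0,0,0,0,0,0,0,0,0]'
python3 - <<'E'
from meas import *
o=robot.get_obs();print(toF(o["position"]),o["ft_force"])
p,d=vision.snapshot("wrist");cv2.imwrite("pics/w15.png",p[:,:,::-1])
p=cv2.imread("pics/w15.png"); cv2.imwrite("pics/w15c.png",cv2.resize(p[100:260,50:310],None,fx=3,fy=3,interpolation=cv2.INTER_CUBIC))
pickle.dump(o,open("pics/w15.pkl","wb"))
E
```

```text
time_s: 23.8
position: [0.5928, 0.2144, 0.1012]
orientation: [-3.142, -0.001, 2.994]
ft_force: [3.1, -0.3, 2.1]
finger_gap: 0.0001
[0.02937603 0.1003441  0.10119078] [ 3.0714754  -0.33194833  2.11030598]
time_s: 24.8
position: [0.5922, 0.2132, 0.229]
orientation: [-3.14, -0.004, 2.993]
ft_force: [0.6, -0.1, -0.1]
finger_gap: -0.0002
[0.02894576 0.09905004 0.22898124] [ 0.59872842 -0.05398755 -0.08240712]
```

View pics/w15c.png

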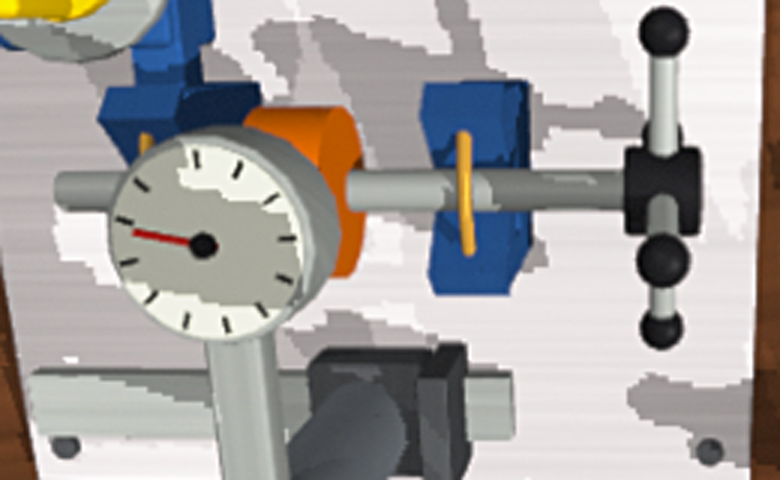

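```bash
python3 - <<'E'
from meas import *
o=pickle.load(open("pics/w15.pkl","rb"))
c=lambda x,y:(50+x/3,100+y/3)
n=needle(o,c(203,245),c(133,232));print(n)
print(wheel(o,{1:c(663,31),2:c(662,260),3:c(661,328),4:c(662,133)},-2.9))
w=wheel(o,{1:c(663,31),2:c(662,260),3:c(661,328)},-2.9);print(w)
w=wheel(o,{1:c(663,31),2:c(662,260)},-2.9);print(w)
E
```

```text
(np.float64(4.905473914321269), array([ 0.00104029, -0.0004267 ,  0.149     ]), np.float64(0.01573003675430374))
(array([-2.89453022e+00,  1.56630723e-03, -3.75358794e-04]), np.float64(0.8429473178785258))
(array([-2.90496186e+00,  1.83145154e-03, -4.17268854e-04]), np.float64(0.45470732424703897))
(array([-2.88481606e+00,  1.20849987e-03, -3.43914809e-04]), np.float64(0.2583798364081531))
```

```bash
python3 -m crank '[0.02,0,0.01,0,0.021,-0.001,0.03,0,0,0,0.04,0,0,0,0.034,0,0,0,0.01,0,0,0,0.002,0,0,0,0,0,0,0,0,0]'
python3 - <<'E'
from meas import *
o=robot.get_obs();print(toF(o["position"]),o["ft_force"])
E
```

```text
time_s: 25.85
position: [0.5536, 0.22, 0.1069]
orientation: [3.14, 0.002, 2.994]
ft_force: [0.4, 0.3, 0.4]
finger_gap: 0.0001
[-0.01022891  0.10006949  0.10694482] [0.38788473 0.30108957 0.39641891]
```

```bash
python3 -m crank '[-0.003,0,0.002,0,-0.003,0,0.001,0,-0.0015,0,0,0,-0.0005,0,0,0,0,0,0,0,0,0,0,0,0,0,0,0,0,0,0,0]'
python3 - <<'E'
from meas import *
o=robot.get_obs();print(toF(o["position"]),o["ft_force"])
p,d=vision.snapshot("wrist");cv2.imwrite("pics/w16.png",p[:,:,::-1])
E
```

```text
time_s: 26.85
position: [0.5603, 0.2184, 0.1023]
orientation: [3.141, -0.0, 2.994]
ft_force: [-2.0, 1.6, 1.1]
finger_gap: 0.0002
[-0.00336929  0.09943654  0.10233202] [-1.97238874  1.55786615  1.10565986]
```

View pics/w16.png

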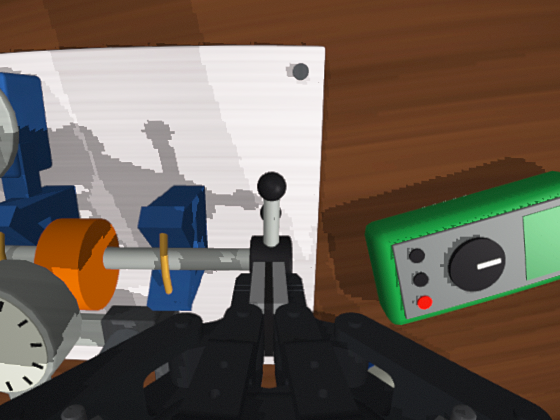

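Contact made (−2 N); the finger is at −3.4 mm. Push about 2 mm more, then back off, lift and check.

```bash
python3 -m crank '[-0.001,0,0,0,-0.001,0,0,0,0,0,0,0,0,0,0,0,0,0,0,0,0,0,0,0,0,0,0,0,0,0,0,0]'
python3 - <<'E'
from meas import *
o=robot.get_obs();print(toF(o["position"]),o["ft_force"])
E
python3 -m crank '[0.006,0,0,0,0,0,-0.02,0,0,0,-0.04,0,-0.015,0,-0.05,0,-0.02,0,-0.02,0,0,0,0,0,0,0,0,0,0,0,0,0]'
python3 - <<'E'
from meas import *
o=robot.get_obs();print(toF(o["position"]),o["ft_force"])
p,d=vision.snapshot("wrist");cv2.imwrite("pics/w17.png",p[:,:,::-1])
p=cv2.imread("pics/w17.png"); cv2.imwrite("pics/w17c.png",cv2.resize(p[100:260,50:310],None,fx=3,fy=3,interpolation=cv2.INTER_CUBIC))
pickle.dump(o,open("pics/w17.pkl","wb"))
E
```

```text
time_s: 27.9
position: [0.5622, 0.2178, 0.1023]
orientation: [-3.141, -0.0, 2.994]
ft_force: [-2.1, 1.7, -1.2]
finger_gap: -0.0002
[-0.00135586  0.09921561  0.10232331] [-2.14221284  1.69220654 -1.22619326]
time_s: 28.9
position: [0.5892, 0.2134, 0.2308]
orientation: [-3.14, -0.003, 2.995]
ft_force: [-0.1, 0.2, -0.3]
finger_gap: -0.0
[0.02597367 0.09883338 0.23077828] [-0.13019332  0.21316964 -0.31335527]
```

View pics/w17c.png

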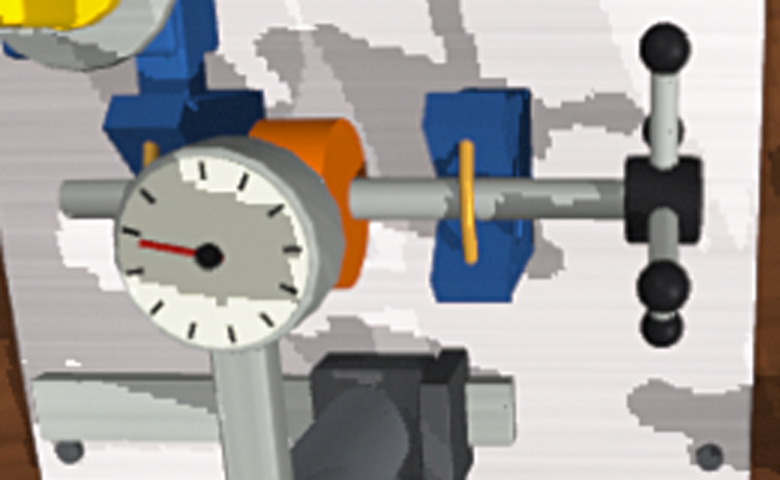

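```bash
python3 - <<'E'
from meas import *
o=pickle.load(open("pics/w17.pkl","rb"))
c=lambda x,y:(50+x/3,100+y/3)
print(needle(o,c(208,257),c(139,242)))
print(wheel(o,{1:c(665,48),2:c(663,286),3:c(662,328),4:c(664,131)},-2.9))
print(wheel(o,{1:c(665,48),2:c(663,286),3:c(662,328)},-2.9))
E
```

```text
(np.float64(4.935132247377836), array([ 0.0013337 , -0.00061848,  0.149     ]), np.float64(0.015689100329893325))
(array([-2.80142631e+00,  1.91346302e-03, -1.55010456e-04]), np.float64(0.516410603754025))
(array([-2.80647476e+00,  2.04333941e-03, -2.48461512e-04]), np.float64(0.44796837199578476))
```

```bash
python3 -m crank '[0.008,-0.014,0,0,0.018,-0.034,0,0,0.021,-0.04,0,0,0.021,-0.04,0,0,0.016,-0.03,0,0,0.008,-0.014,0,0,0.001,-0.001,0,0,0,0,0,0]' 0.6
python3 - <<'E'
from meas import *
o=robot.get_obs();print(toF(o["position"]),o["ft_force"],o["joint_pos"])
p,d=vision.snapshot("wrist");cv2.imwrite("pics/w18.png",p[:,:,::-1]);np.save("pics/w18.npy",d)
pickle.dump(o,open("pics/w18.pkl","wb"))
E
```

```text
time_s: 29.95
position: [0.4735, 0.0566, 0.2324]
orientation: [3.141, 0.0, 2.994]
ft_force: [-0.2, -0.1, 0.4]
finger_gap: 0.0511
[-0.06547807 -0.07336553  0.23239755] [-0.2494227  -0.0524137   0.42926885] [ 0.5136996   0.10512056 -0.74878409  1.97015729  0.08045522  1.09526848
  1.15412232]
```

View pics/w18.png

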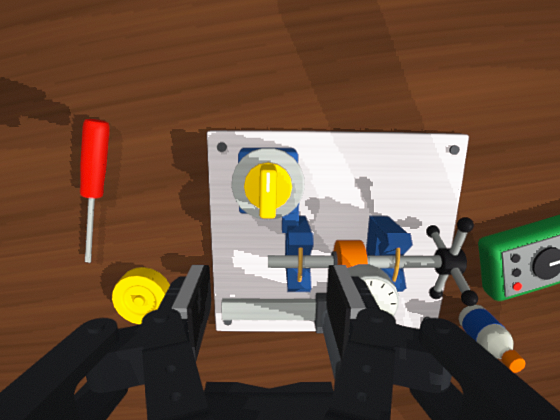

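```bash
python3 - <<'E'
from meas import *
p=cv2.imread("pics/w18.png"); cv2.imwrite("pics/w18c.png",cv2.resize(p[135:235,210:330],None,fx=5.8,fy=5.8,interpolation=cv2.INTER_CUBIC))
E
```

```text
(no output)
```

View pics/w18c.png

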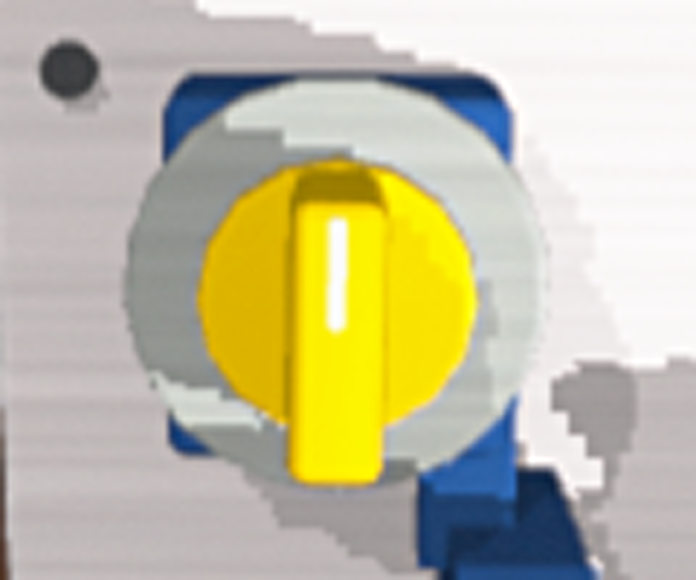

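```bash
python3 - <<'E'
from meas import *
o=pickle.load(open("pics/w18.pkl","rb"))
c=lambda x,y:(210+x/5.8,135+y/5.8)
P=[toF(q) for q in ray("wrist",[c(340,202),c(335.5,483),c(338,340)],.094,o)]
print(np.round(P,4)); d=P[0]-P[1]; print("lock",np.arctan2(d[1],-d[0]))
E
```

```text
[[-0.09   -0.0742  0.094 ]
 [-0.0492 -0.0749  0.094 ]
 [-0.0704 -0.0745  0.094 ]]
lock 0.016629976233547915
```

```bash
python3 -m crank '[0.002,-0.0005,0.015,0,0.002,-0.0005,0.03,0,0,0,0.04,0,0,0,0.04,0,0,0,0.027,0,0,0,0.01,0,0,0,0.0025,0,0,0,0,0]'
python3 - <<'E'
from meas import *
o=robot.get_obs();print(toF(o["position"]),o["ft_force"])
p,d=vision.snapshot("wrist");cv2.imwrite("pics/w19.png",p[:,:,::-1])
E
```

```text
time_s: 31.0
position: [0.4703, 0.0562, 0.0686]
orientation: [3.141, 0.002, 2.994]
ft_force: [0.3, -0.9, 0.6]
finger_gap: 0.0514
[-0.06850654 -0.07417818  0.06858221] [ 0.27240055 -0.89198928  0.59370272]
```

View pics/w19.png

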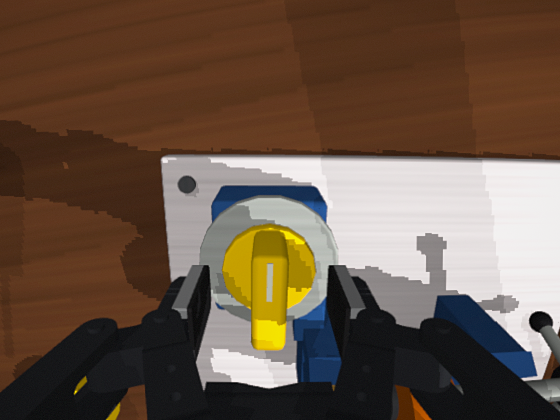

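```bash
python3 -m crank '[0.0005,0,0,0,0,0,0,0,0,0,0,0,0,0,0,0,0,0,0,0,0,0,0,0,0,0,0,0,0,0,0,0]' 0
python3 -m crank '[0,0,0,0.12,0,0,0,0.16,0,0,0,0.16,0,0,0,0.16,0,0,0,0.16,0,0,0,0.16,0,0,0,0.16,0,0,0,0.16]'
python3 - <<'E'
from meas import *
o=robot.get_obs();print(toF(o["position"]),o["ft_force"],o["torque"])
E
```

```text
time_s: 32.05
position: [0.4696, 0.0564, 0.0687]
orientation: [3.141, 0.001, 2.994]
ft_force: [-1.7, 0.3, 5.8]
finger_gap: 0.0131
time_s: 33.05
position: [0.469, 0.0559, 0.0687]
orientation: [-3.141, 0.001, 1.749]
ft_force: [-2.0, -0.2, 6.4]
finger_gap: 0.0128
[-0.06974536 -0.07461994  0.06871731] [-2.04663741 -0.19261201  6.43104613] [0.03418727 0.54045874 0.05931394]
```

```bash
python3 -m crank '[0,0,0,0.08,0,0,0,0.08,0,0,0,0.06,0,0,0,0.04,0,0,0,0,0,0,0,0,0,0,0,0,0,0,0,0]'
python3 - <<'E'
from meas import *
o=robot.get_obs();print(toF(o["position"]),o["ft_force"],o["torque"],o["orientation"])
p,d=vision.snapshot("wrist");cv2.imwrite("pics/w20.png",p[:,:,::-1])
E
```

```text
time_s: 34.05
position: [0.469, 0.0552, 0.0688]
orientation: [3.141, 0.004, 1.503]
ft_force: [-2.4, -1.5, 8.7]
finger_gap: 0.0127
[-0.06971663 -0.07534139  0.06881256] [-2.3969322  -1.50014423  8.73028633] [-0.41561748  0.58980921  1.42577535] [3.14115858 0.00375058 1.50303423]
```

View pics/w20.png

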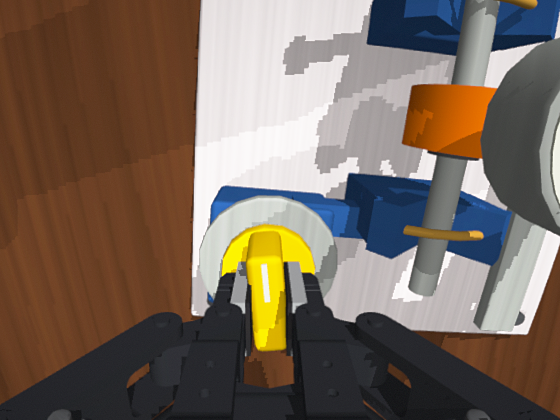

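```bash
python3 -m crank '[0,0,0,0,0,0,0,0,0,0,0,0,0,0,0,0,0,0,0,0,0,0,0,0,0,0,0,0,0,0,0,0]' 0.6
python3 -m crank '[0,0,-0.02,0,0,0,-0.04,0,0,0,-0.05,0,0,0,-0.05,0,0,0,-0.03,0,0,0,-0.01,0,0,0,0,0,0,0,0,0]'
python3 - <<'E'
from meas import *
o=robot.get_obs();print(toF(o["position"]),o["ft_force"],o["torque"],o["orientation"])
p,d=vision.snapshot("wrist");cv2.imwrite("pics/w21.png",p[:,:,::-1])
pickle.dump(o,open("pics/w21.pkl","wb"))
p=cv2.imread("pics/w21.png");cv2.imwrite("pics/w21c.png",cv2.resize(p[120:270,200:480],None,fx=2.8,fy=2.8,interpolation=cv2.INTER_CUBIC))
E
```

```text
time_s: 35.1
position: [0.469, 0.0559, 0.0679]
orientation: [3.142, -0.0, 1.494]
ft_force: [0.4, 0.4, -0.4]
finger_gap: 0.0517
time_s: 36.1
position: [0.4677, 0.0556, 0.2659]
orientation: [-3.138, 0.0, 1.494]
ft_force: [0.2, -0.2, 0.2]
finger_gap: 0.0509
[-0.07103882 -0.07512522  0.26592237] [ 0.23441996 -0.1507176   0.24525864] [ 0.01592997 -0.04026193 -0.0053648 ] [-3.13789230e+00  4.84854659e-04  1.49385882e+00]
```

View pics/w21.png

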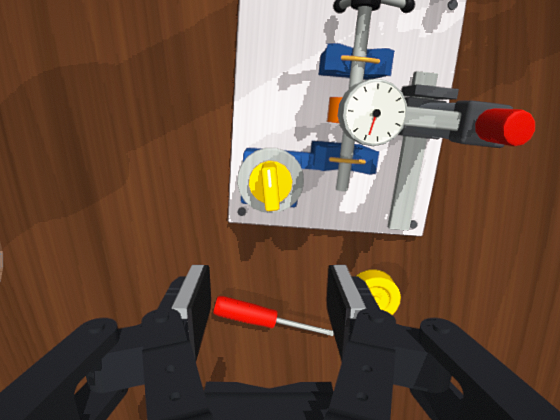

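View pics/w21c.png

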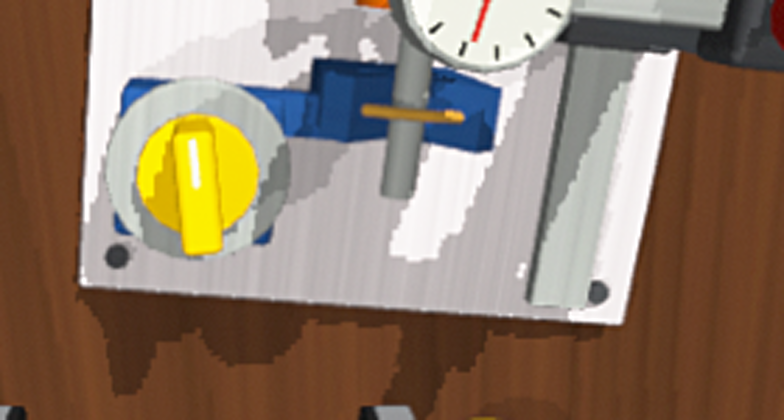

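```bash
python3 - <<'E'
from meas import *
o=pickle.load(open("pics/w21.pkl","rb"))
c=lambda x,y:(200+x/2.8,120+y/2.8)
P=[toF(q) for q in ray("wrist",[c(193,127),c(203,252)],.094,o)]
d=P[0]-P[1]; print(np.round(P,4),"lock",np.arctan2(d[1],-d[0]))
print(needle(o,(376,112.5),(372,134)))
p=cv2.imread("pics/w21.png");cv2.imwrite("pics/w21d.png",cv2.resize(p[70:160,320:440],None,fx=6,fy=6,interpolation=cv2.INTER_CUBIC))
E
```

```text
[[-0.0722 -0.0531  0.094 ]
 [-0.066  -0.0944  0.094 ]] lock 1.4213969061951464
(np.float64(4.759164309287791), array([ 0.00094212, -0.00039174,  0.149     ]), np.float64(0.01531289868199609))
```

View pics/w21d.png

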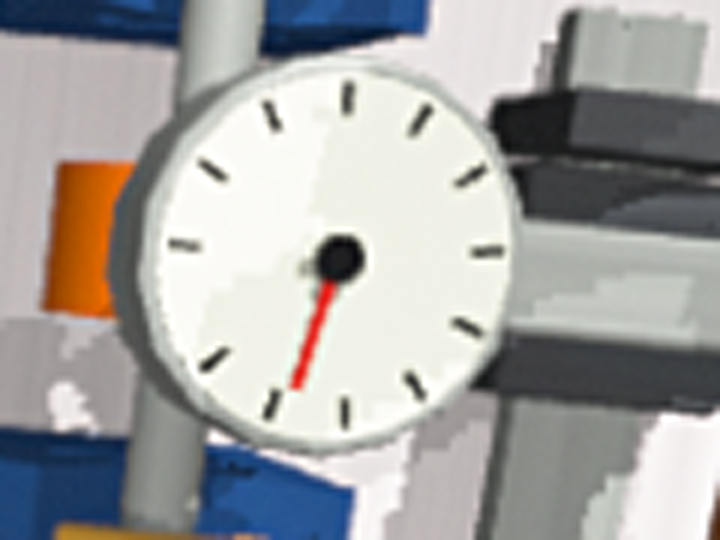

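```bash
python3 - <<'E'
from meas import *
o=pickle.load(open("pics/w21.pkl","rb"))
print(needle(o,(376.7,113),(369.2,134.7)))
p,d=vision.snapshot("top");cv2.imwrite("pics/top2.png",p[:,:,::-1])
E
```

```text
(np.float64(4.91701507047187), array([ 0.00149804, -0.00069481,  0.149     ]), np.float64(0.01598924049338931))
```

View pics/top2.png

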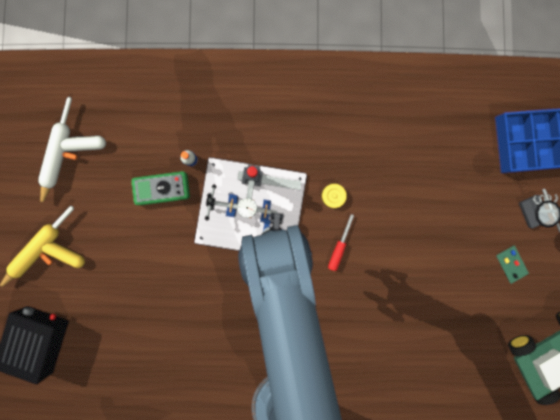

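Everything is in place: the needle is unchanged at about 4.92, the lock is at its stop, and the bystanders haven't moved.

```bash
python3 -c "
from rig import robot
print(robot.finish_job())"
```

```text
the job is handed in; nothing more can be done
None
```

The job is handed in at about 36 s of the 72 s allowed, with the shaft at the high spot as closely as I could measure it and the clamp tight. I slid the stand to its stop by the red knob and lowered the gauge fully. Then I turned the shaft by the handwheel balls and tightened the yellow clamp.

**Last checks:**
- **Stand and quill:** both were hard on their stops when pushed, and the gauge was still over the eccentric at the end.
- **Needle:** it reads about 4.92 rad and did not move when I tightened the clamp. My readings seem to run about 0.08 low, so this agrees with the expected high spot of about 5.
- **Shaft angle:** the wheel stands at about −2.80 rad, and my fit puts the peak at about −2.84 ± 0.03 rad. At that offset the needle is only about 0.002 rad below its maximum. I did not take a reading well past the peak to pin it down further.
- **Clamp:** it measures about 1.42 rad in the picture against its 1.4 stop, and the torque rose sharply at the end of the turn.
- **Bystanders:** the multimeter, glue bottle, spare wheel and screwdriver look unmoved from above.

**What went wrong:** my first grip on a wheel ball slipped off part-way, so I pushed the balls with closed fingers instead. I also overshot the peak slightly and nudged the wheel back before tightening the clamp.

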